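# Set the lens spacing with the right spacer bar

## Task

Set the distance between the two lens blocks on the optical rail: choose the one of the three black spacer bars whose length will bring the sliding block's pointer level with the upright index post. Lay that bar flat in the bay between the two blocks, pushed flush back against the rail, and slide the moving block up so that the bar sits snugly between both blocks with no gap at either end. Leave the lens tube, the screwdriver and the jar where they are.

Things in the scene. Friction and masses are not known exactly. Their poses are not given: they have to be found in the camera images.
- bay_corner (a point): bay corner at table height, where the rail's front face meets the fixed block's inner face. x points away from the robot, into the rail; y along the rail, from the bay into the fixed block; z up. The bay is the space at negative x and y, floored by the table, open towards the robot and above. The steel rail behind it is 30 mm high and 30 mm deep, from y = -310 to +50 mm.
- rail: the fixed rail with the fixed block; origin and axes the same as bay_corner. The black fixed block spans y from 0 to 45 mm. It and the sliding block reach 50 mm forward of the rail face (to x = -50 mm) and are 45 mm high; each carries a round lens cell above the rail (x from -14 to +38 mm), 102 mm high in all. A 12 mm high foot strip lies behind the rail.
- carriage (a joint): travel of the black sliding block along the rail towards the fixed block, in m, 0 to 0.125. The clear gap between the two blocks is 0.185 minus this value. The block is 60 mm long along the rail, slides freely by hand with about 2.5 N friction, and stays where it is left.
- carriage_pointer (a point): tip of the steel pointer blade on the back of the sliding block (52 mm behind the rail's front face, 39 mm above the table); along the rail it lies exactly at the block's inner face, the one that touches the bar. Axes as bay_corner.
- carriage_outer_face (a point): centre of the sliding block's outer end face (the face turned away from the bay), below the lens, 20 mm above the table, 25.5 mm in front of the rail face; a flat face 49 mm wide and 40 mm high to push on. It lies 60 mm along -y from the inner face. Axes as bay_corner.
- index_post_top (a point): top of the upright steel index post (12 mm diameter, 20 mm head, 80 mm tall) on the foot strip, 62 mm behind the rail's front face, in one of three holes; low black plugs fill the others. The holes lie 80, 105 and 130 mm along -y from bay_corner, one per bar: the post's distance along the rail from the fixed block's inner face is the wanted bar length. Axes as bay_corner.
- bar_short_center (a point): a loose black spacer bar lying flat on the table, plain rectangular block 40 mm wide (x) by 80 mm long (y) by 30 mm high (z), two round steel inserts in its top face; 0.21 kg (may vary by 30%). The point is the bar's centre, 15 mm above the table; its y axis is along the bar's length, z up.
- bar_middle_center (a point): a loose black spacer bar lying flat on the table, plain rectangular block 40 mm wide (x) by 105 mm long (y) by 30 mm high (z), two round steel inserts in its top face; 0.27 kg (may vary by 30%). The point is the bar's centre, 15 mm above the table; its y axis is along the bar's length, z up.
- bar_long_center (a point): a loose black spacer bar lying flat on the table, plain rectangular block 40 mm wide (x) by 130 mm long (y) by 30 mm high (z), two round steel inserts in its top face; 0.34 kg (may vary by 30%). The point is the bar's centre, 15 mm above the table; its y axis is along the bar's length, z up.
- bar_short: the 80 mm bar; origin at the centre of its underside, axes as its centre point.
- bar_middle: the 105 mm bar; origin at the centre of its underside, axes as its centre point.
- bar_long: the 130 mm bar; origin at the centre of its underside, axes as its centre point.
- lens_tube_center (a point): bystander: dark steel lens tube standing upright, 52 mm diameter, 80 mm high; the point is its centre.
- driver_grip (a point): bystander: screwdriver lying at the left, 180 mm long; the point is in the middle of its handle.
- wipe_jar_center (a point): bystander: white jar, 64 mm diameter, 90 mm high; the point is its centre.
There are look-alikes about, which are no part of the job. What is shaped like the bar_short but green or red is not meant.

How it is judged:
By the outcome, as a careful person would: the job done as asked, in the order asked, and still so for the second after the job is handed in, with the robot touching nothing.
It also fails if it takes over 56 s, if anything falls off the work surface, if the arm or the gripper's body presses on something with over 40 N, if the wrist force passes 120 N, or if a joint passes its speed limit or range.

## Robot

A 6-joint arm with a two-finger parallel gripper is mounted at the origin on the work surface. World frame = base frame: x ahead of the robot, y to its left, z up, the work surface at z = 0. Lengths are in m, angles in rad, forces in N, time in s.
With the tool pointing down it reaches from about 0.3 to 0.825 m from the base axis. Payload 5.4 kg.
Tool frame: the origin (TCP) lies midway between the tips of the shut fingers; the grasp point (between the pads) lies 19 mm behind it; z points along the fingers, y is the line along which they close (so a half turn about z gives the same grasp; the last joint's range is limited). The gripper opens to 92 mm and grips with 3 to 60 N. Pads are 20 mm wide; open, the fingers measure 128 mm over their backs; the gripper's body (75 mm by 189 mm) begins 69 mm behind the grasp point.
Start: joints at [0.988, 0.158, 1.597, -0, 1.386, -0.21], TCP at [0.209, 0.535, 0.215] pointing down, gripper open.
Joint ranges: [-2.91, 2.91], [-0.94, 2.29], [0.18, 2.7], [-1.29, 4.43], [0.17, 2.64], [-3, 3]. Speed limits (rad/s): [2.57, 2.57, 3.14, 3.14, 3.14, 3.14].

## Interface

Orientations are given as a unit quaternion [w, x, y, z].
In Python, from cell import ctrl gives the robot as it stands. Calls block until the motion is done:
- ctrl.reach(position, orientation): joint-space move of the TCP to a pose.
- ctrl.servo_line(position, frame=None, feed=0.15): straight line of the TCP; frame=None keeps the orientation; feed is the mean speed in m/s.
- ctrl.movej(angles): joint-space move.
- ctrl.gripper_open() and ctrl.close(newtons=None): open the fingers fully, or close them until they stop; newtons is the grip in N (None keeps the last).
- ctrl.sleep(seconds).
- ctrl.inverse_kinematics(position, orientation): joint angles nearest the present ones, or None.
- ctrl.sense(): the state.
- ctrl.camera(name): name is "side" or "top"; returns (picture, depth): 384x512x3 uint8, red, green, blue; 384x512 float32, m along the optical axis (not along the pixel's ray), 0 where there is no reading.
- ctrl.calibration(name): a dict with "fx", "fy", "cx", "cy" (pixels), "dist_coeffs" ([k1, k2, p1, p2, k3] as OpenCV has them; the pictures are not rectified), "R" (3x3) and "t" (3): a world point X has camera coordinates R X + t. Camera axes: x right, y down, z forward; pixel columns grow to the right and rows downward; lengths in m; the calibration is good to about 2 mm. A picture is of the moment at which its call begins. calibration takes no time and is no camera call.
A pose or a line that the arm cannot do raises ctrl.Unreachable and nothing moves.
- ctrl.job_done(): hands the job in; it is judged then, once.
The state is a dict: "time": time; "qpos": joint angles; "qvel": joint speeds; "effort": joint torques, N m; "position": TCP position; "tool_rot": TCP orientation; "contact_force": force on the tool from outside, world axes, zero at the start; "torque": the same for the moment, N m; "finger_gap": opening from 0.0 (shut) to 1.0 (fully open); "grasp_force": force on a finger pad.
Only numpy, scipy, OpenCV 4.12 (cv2) and the standard library are available. Lean on these libraries where they do the work, as an engineer would, in place of code of your own. Each camera call takes 0.05 s, during which the arm holds its last target. There are 200 camera calls.

## Working session

There is one attempt and no reset: what is moved stays moved. The work goes in short steps, each a Python script; the robot and the scene stay as the last script left them, time stands still between calls to the robot, and variables do not carry over. Pictures are saved under pics/ and viewed, at most 10 in all, crops included, and the job is handed in when it is done.

```bash
ls; mkdir -p pics; cat > h.py <<'E'
import numpy as np, cv2
from cell import ctrl
def cal(n):
    c=ctrl.calibration(n); K=np.array([[c['fx'],0,c['cx']],[0,c['fy'],c['cy']],[0,0,1.]])
    return K,np.array(c['dist_coeffs'],float),np.array(c['R']),np.array(c['t']).ravel()
def ray(n,px):
    K,d,R,t=cal(n); u=cv2.undistortPoints(np.array(px,float).reshape(-1,1,2),K,d).reshape(-1,2)
    return -R.T@t,(np.c_[u,np.ones(len(u))])@R
def onplane(n,px,z):
    o,r=ray(n,px); return o+r*((z-o[2])/r[:,2])[:,None]
def cloud(n,depth):
    h,w=depth.shape; v,u=np.mgrid[:h,:w]; o,r=ray(n,np.c_[u.ravel(),v.ravel()])
    P=o+r*depth.reshape(-1,1); P[depth.ravel()==0]=np.nan
    return P.reshape(h,w,3)
def proj(n,X):
    K,d,R,t=cal(n); return cv2.projectPoints(np.array(X,float).reshape(-1,3),cv2.Rodrigues(R)[0],t,K,d)[0].reshape(-1,2)
E
python3 - <<'E'
from h import *
for n in ('side','top'):
    p,d=ctrl.camera(n); np.savez(f'pics/{n}0.npz',p=p,d=d); cv2.imwrite(f'pics/{n}0.png',cv2.resize(p[:,:,::-1],(768,576)))
    K,dd,R,t=cal(n); print(n,K[0,0],-R.T@t,R[2])
print(ctrl.sense())
E
```

```text
pics
side 411.5959863814811 [ 0.43466774 -0.88263258  0.79235126] [ 0.09834832  0.75762678 -0.64523582]
top 362.1821456325924 [ 0.41493809 -0.03652761  1.14805397] [ 0.10727865 -0.00765549 -0.99419952]
{'time': 0.1, 'qpos': array([ 9.87859266e-01,  1.58964009e-01,  1.59809145e+00, -3.33045197e-06,
        1.38621831e+00, -2.10117287e-01]), 'qvel': array([-0.00048013,  0.00039366, -0.00189714, -0.00104558,  0.00083815,
       -0.00113071]), 'effort': array([-7.82442421e-04, -3.86505854e+01, -3.22958851e+01,  7.02288444e-02,
        3.40214570e-02, -6.62370962e-05]), 'position': array([0.20915169, 0.53500585, 0.2137372 ]), 'tool_rot': array([-3.23127037e-04,  1.85331812e-01,  9.82675640e-01, -7.75966214e-04]), 'contact_force': array([ 0.5402718 , -0.79510713,  0.05666979]), 'torque': array([-0.03352587,  0.0285168 ,  0.03638937]), 'grasp_force': 0.0, 'finger_gap': 0.9991938465692348}
```

View pics/top0.png

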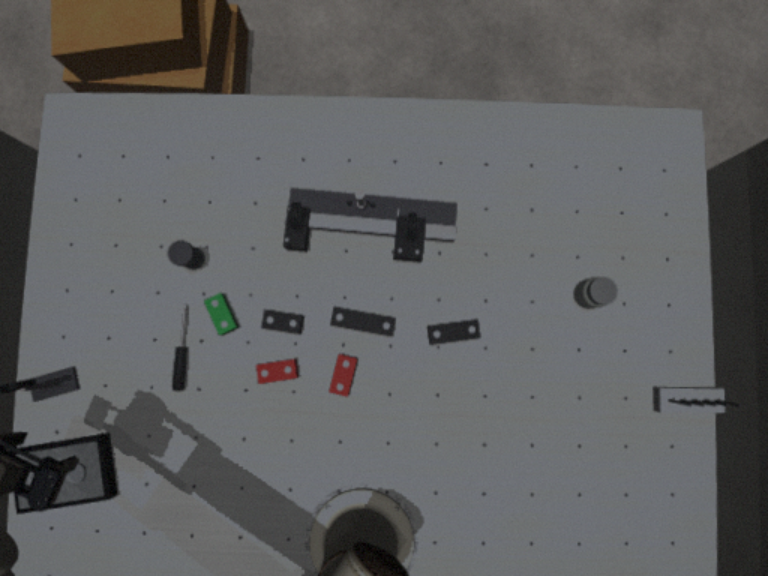

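View pics/side0.png

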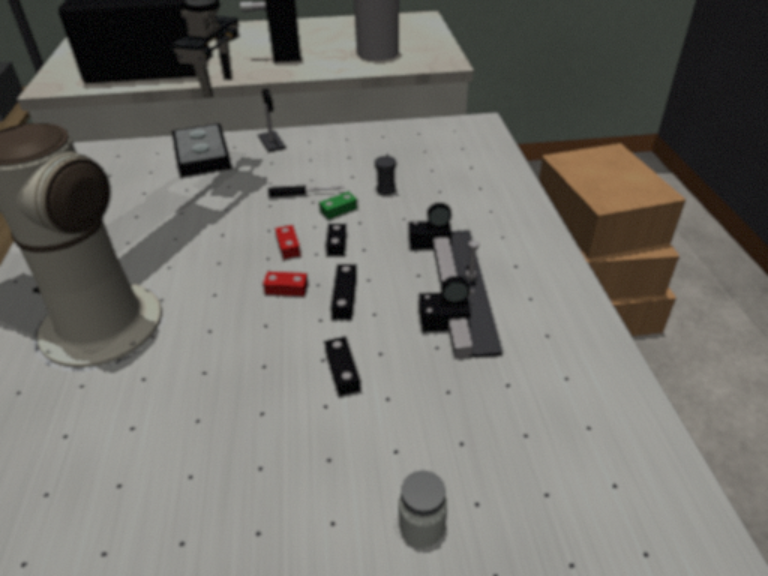

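The top view (768x576) shows three black bars: (283,321), shortest; (363,320), longest; and (453,331), middle. The red bars at (277,371) and (343,375) and the green one at (221,313) are look-alikes by colour. The fixed block is at (297,226), the sliding block at (409,236) and the post near (361,203). I'll measure these next and enlarge the rail.

```bash
python3 - <<'E'
from h import *
for n in ('top','side'):
    z=np.load(f'pics/{n}0.npz'); p,d=z['p'],z['d']; C=cloud(n,d)
    v=p.max(2); 
    roi=(C[...,0]>.2)&(C[...,0]<.9)&(C[...,1]>-.35)&(C[...,1]<.35)
    m=((v<70)&roi&(C[...,2]>.012)).astype(np.uint8)
    nn,lab,st,ce=cv2.connectedComponentsWithStats(m)
    for i in range(1,nn):
        if st[i,4]<60: continue
        k=lab==i; zz=C[k][:,2]
        h=np.percentile(zz,75) 
        kk=k&(abs(C[...,2]-h)<.006)
        pts=C[kk]
        cs=[c for c in cv2.findContours(k.astype(np.uint8),0,1)[0]]
        W=C[kk][:,:2].astype(np.float32)
        r=cv2.minAreaRect(W*1000)
        print(n,ce[i].round(1),st[i,4],'z75',h.round(4),'rect',np.round(r[0],1),np.round(r[1],1),round(r[2],1))
    # high structures
    t=(C[...,2]>.06)&roi
    nn,lab,st,ce=cv2.connectedComponentsWithStats(t.astype(np.uint8))
    for i in range(1,nn):
        if st[i,4]>3: print(n,'high',ce[i].round(1),st[i,4],np.nanmedian(C[lab==i],0).round(4),np.nanmax(C[lab==i][:,2]))
p=np.load('pics/top0.npz')['p']; a=p[115:180,180:315,::-1]
q=np.load('pics/side0.npz')['p']; b=q[125:245,260:340,::-1]
a=cv2.convertScaleAbs(cv2.resize(a,(790,380),interpolation=2),alpha=1.8)
cv2.imwrite('pics/c1.png',a)
b=cv2.convertScaleAbs(cv2.resize(b,(400,600),interpolation=2),alpha=1.8)
cv2.imwrite('pics/c2.png',b)
E
```

```text
top [273.  156.2] 633 z75 0.0461 rect [622.6 -84.1] [59.8 85.1] 85.7
top [200.3 151.3] 535 z75 0.0495 rect [637.7 151. ] [43.  87.7] 84.4
top [241.6 213.8] 474 z75 0.0302 rect [448.3   7.9] [129.1  37.9] 81.1
top [187.8 214. ] 282 z75 0.0298 rect [443.5 174.6] [78.7 38.1] 82.6
top [302.1 220.8] 379 z75 0.0304 rect [ 430.9 -179.9] [ 37.9 103.1] 9.0
top high [239.5 130.2] 40 [0.6958 0.0192 0.0897] 0.09417050677482641
top high [196.5 143.1] 125 [0.6523 0.1455 0.0931] 0.10485980682103091
top high [273.9 149.9] 94 [ 0.6359 -0.085   0.0961] 0.1033932450540227
side [225.  138.7] 84 z75 0.0228 rect [460.6 293.7] [78.2 30.4] 25.5
side [287.4 150.8] 532 z75 0.0705 rect [656.2 139.6] [ 9.5 43.8] 87.6
side [223.8 159.1] 188 z75 0.0291 rect [445.6 171.9] [75.8 37.1] 82.4
side [313.8 173.2] 74 z75 0.0635 rect [697.5  16.8] [ 6.4 10.3] 54.9
side [228.9 193.9] 411 z75 0.0295 rect [450.    4.7] [127.2  36.7] 81.1
side [298.1 202.3] 914 z75 0.0664 rect [641.2 -93.4] [ 6.7 48.3] 87.4
side [227.7 243.5] 493 z75 0.0298 rect [ 431.6 -182. ] [ 38.8 105.9] 8.9
side high [257.7 112.3] 6 [0.5755 0.3479 0.073 ] 0.08166338084463332
side high [292.1 141.9] 198 [0.6558 0.1412 0.083 ] 0.10205893109520359
side high [314.9 165.6] 58 [0.6973 0.0163 0.0865] 0.0924800867849842
side high [302.8 191.6] 262 [ 0.6401 -0.0923  0.0846] 0.10398231117515222
```

View pics/c1.png

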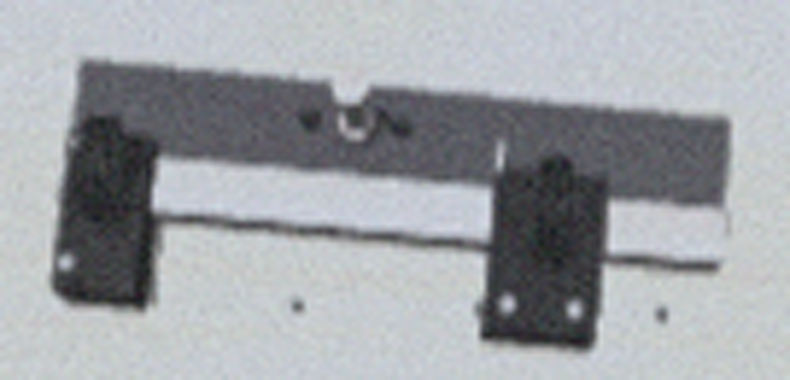

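View pics/c2.png

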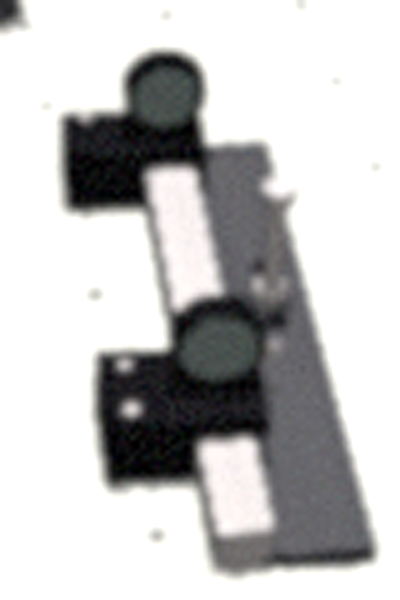

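The rail crop (c1) shows the post at (355,120), with a plug on each side at (311,120) and (400,128). That points to the middle hole. I'll check it in the rail frame.

```bash
cat > rail.py <<'E'
from h import *
def edges(n,p,d,verbose=True):
    C=cloud(n,d); g=p.max(2).astype(int); 
    box=(C[...,0]>.54)&(C[...,0]<.78)&(C[...,1]>-.24)&(C[...,1]<.24)
    # rail top (light), cast onto z=.03
    m=(box&(g>95)&(abs(C[...,2]-.03)<.009)).astype(np.uint8)
    m=cv2.morphologyEx(m,cv2.MORPH_OPEN,np.ones((3,3)))
    vv,uu=np.nonzero(m); P=onplane(n,np.c_[uu,vv],.03)[:,:2]
    return C,g,box,P
E
python3 - <<'E'
from rail import *
for n in ('top','side'):
    z=np.load(f'pics/{n}0.npz'); p,d=z['p'],z['d']
    C,g,box,P=edges(n,p,d)
    r=cv2.minAreaRect((P*1000).astype(np.float32)); print(n,len(P),r)
    c=P.mean(0); u=np.linalg.svd(P-c)[2][0]; u*=np.sign(u[1]); nx=np.array([u[1],-u[0]])
    print('yaw of rail y-dir deg',np.degrees(np.arctan2(-u[0],u[1])))
    s=(P-c)@nx; l=(P-c)@u
    print('x extents',np.percentile(s,[1,5,50,95,99]).round(4),'center',c)
    # fixed/carriage block tops
    for lo,hi in ((.1,.22),(-.2,-.02)):
        k=box&(g<80)&(abs(C[...,2]-.045)<.006)&(C[...,1]>lo)&(C[...,1]<hi)
        vv,uu=np.nonzero(k); Q=onplane(n,np.c_[uu,vv],.045)[:,:2]
        a=(Q-c)@u; b=(Q-c)@nx
        print(' blk',len(Q),'y',np.percentile(a,[1,4,96,99]).round(4),'x',np.percentile(b,[1,4,96,99]).round(4))
    k=box&(C[...,2]>.06)&(C[...,0]>.67)&(abs(C[...,1]-.018)<.05)
    vv,uu=np.nonzero(k); k2=C[...,2][k]>.074
    Q=onplane(n,np.c_[uu,vv][k2],.08)[:,:2]
    print(' post',((Q.mean(0)-c)@u).round(4),((Q.mean(0)-c)@nx).round(4),Q.mean(0))
E
```

```text
top 640 ((647.513427734375, -27.4947509765625), (306.56988525390625, 26.62590789794922), 86.13249969482422)
yaw of rail y-dir deg -3.8321155897616612
x extents [-0.0129 -0.0118  0.      0.0119  0.0131] center [ 0.64848832 -0.01218043]
 blk 294 y [0.1397 0.1406 0.1834 0.1845] x [-0.0657 -0.0637  0.0178  0.0214]
 blk 433 y [-0.103  -0.1017 -0.0459 -0.0439] x [-0.0635 -0.0614  0.0174  0.0206]
 post 0.0349 0.048 [0.69869904 0.01940959]
side 464 ((648.385986328125, -28.59423828125), (308.2061767578125, 29.192466735839844), 86.11087036132812)
yaw of rail y-dir deg -3.9322846097463997
x extents [-0.0141 -0.0129 -0.0001  0.0132  0.0144] center [ 0.64800074 -0.03463105]
 blk 197 y [0.1549 0.1573 0.1996 0.2016] x [-0.0632 -0.0607  0.0177  0.0208]
 blk 393 y [-0.0865 -0.0848 -0.028  -0.025 ] x [-0.0646 -0.0619  0.0202  0.0308]
 post 0.0638 0.0482 [0.70046299 0.02572165]
```

In the rail frame, the post is 104.5 mm from the fixed block's inner face, so the 105 mm bar is needed. In native pixels the candidates are:
- (188,214): black, 79 mm
- (242,214): black, 129 mm
- (302,221): black, 103–106 mm in both views. This one matches.
- The red and green bars are excluded by colour.

I'll confirm it in one crop.

```bash
python3 - <<'E'
from h import *
p=np.load('pics/top0.npz')['p']; cv2.imwrite('pics/c3.png',cv2.convertScaleAbs(cv2.resize(p[190:265,165:335,::-1],(793,350),interpolation=2),alpha=1.8))
def q(deg): a=np.radians((deg+90)/2); return [0,np.cos(a),np.sin(a),0]
for d in (9,189,-171,-3.8,176.2,-183.8,86.2,-93.8):
    print(d,[None if j is None else np.round(j,2) for j in (ctrl.inverse_kinematics(P,q(d)) for P in ([.431,-.181,.12],[.564,.055,.1],[.62,-.165,.1]))])
E
```

```text
9 [array([-0.66, -0.03,  1.99, -0.  ,  1.18, -0.81]), array([-0.12,  0.25,  1.73, -0.  ,  1.16, -0.27]), array([-0.45,  0.43,  1.5 , -0.  ,  1.21, -0.61])]
189 [array([-0.66, -0.03,  1.99, -0.  ,  1.18,  2.33]), array([-0.12,  0.25,  1.73, -0.  ,  1.16,  2.87]), array([-0.45,  0.43,  1.5 , -0.  ,  1.21,  2.54])]
-171 [array([-0.66, -0.03,  1.99, -0.  ,  1.18,  2.33]), array([-0.12,  0.25,  1.73, -0.  ,  1.16,  2.87]), array([-0.45,  0.43,  1.5 , -0.  ,  1.21,  2.54])]
-3.8 [array([-0.66, -0.03,  1.99, -0.  ,  1.18, -0.59]), array([-0.12,  0.25,  1.73, -0.  ,  1.16, -0.05]), array([-0.45,  0.43,  1.5 , -0.  ,  1.21, -0.38])]
176.2 [array([-0.66, -0.03,  1.99, -0.  ,  1.18,  2.55]), None, array([-0.45,  0.43,  1.5 , -0.  ,  1.21,  2.76])]
-183.8 [array([-0.66, -0.03,  1.99, -0.  ,  1.18,  2.55]), None, array([-0.45,  0.43,  1.5 , -0.  ,  1.21,  2.76])]
86.2 [array([-0.66, -0.03,  1.99, -0.  ,  1.18, -2.16]), array([-0.12,  0.25,  1.73, -0.  ,  1.16, -1.62]), array([-0.45,  0.43,  1.5 , -0.  ,  1.21, -1.95])]
-93.8 [array([-0.66, -0.03,  1.99, -0.  ,  1.18,  0.98]), array([-0.12,  0.25,  1.73, -0.  ,  1.16,  1.52]), array([-0.45,  0.43,  1.5 , -0.  ,  1.21,  1.19])]
```

View pics/c3.png

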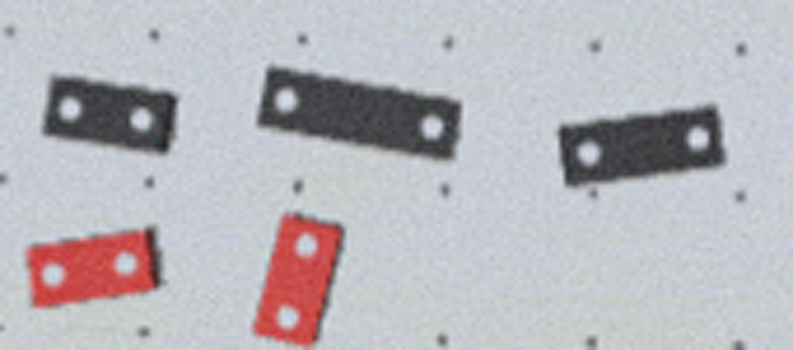

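The crop shows three black bars. The one on the right at (641,146) is intermediate in length, so it is the 105 mm bar. I'll pick it up and set it down in front of the bay.

```bash
cat >> h.py <<'E'
def q(deg): a=np.radians((deg+90)/2); return [0,np.cos(a),np.sin(a),0]
YAW=-3.85; _c,_s=np.cos(np.radians(YAW)),np.sin(np.radians(YAW)); NX=np.array([_c,_s]); NY=np.array([-_s,_c])
CORNER=np.array([.6441,.1265])
def bay(x,y,z): return [*(CORNER+NX*x+NY*y),z]
def st(tag=''):
    s=ctrl.sense(); d=s['position'][:2]-CORNER
    print(tag,'t',round(s['time'],2),'bay',(d@NX).round(4),(d@NY).round(4),s['position'][2].round(4),'F',s['contact_force'].round(1),'gap',round(s['finger_gap'],3),'g',round(s['grasp_force'],1)); return s
E
python3 - <<'E'
from h import *
ctrl.reach([.4313,-.181,.11],q(9)); st('above')
ctrl.servo_line([.4313,-.181,.009],feed=.12); st('down')
ctrl.close(25); s=st('closed')
if s['finger_gap']>.3:
    ctrl.servo_line([.4313,-.181,.075],feed=.15); s=st('lift')
    if s['grasp_force']>5:
        ctrl.reach(bay(-.075,-.0745,.075),q(YAW)); st('over')
        p,d=ctrl.camera('top'); cv2.imwrite('pics/t1.png',cv2.resize(p[90:240,130:340,::-1],(798,570)))
        p,d=ctrl.camera('side'); cv2.imwrite('pics/s1.png',cv2.resize(p[90:290,190:390,::-1],(600,600)))
E
```

```text
above t 2.77 bay -0.1914 -0.3206 0.1101 F [-0.4  0.3  0.2] gap 0.996 g 0.0
down t 3.77 bay -0.191 -0.3215 0.0097 F [ 0.8 -0.3 -0.1] gap 0.999 g 0.0
closed t 4.6 bay -0.1915 -0.3211 0.009 F [ 1.   1.1 -0.1] gap 0.435 g 25.0
lift t 5.19 bay -0.1924 -0.3207 0.0741 F [-0.8 -0.1 -2.9] gap 0.434 g 25.0
over t 6.25 bay -0.0757 -0.0754 0.0742 F [ 0.1 -0.9 -3.3] gap 0.431 g 25.0
```

View pics/s1.png

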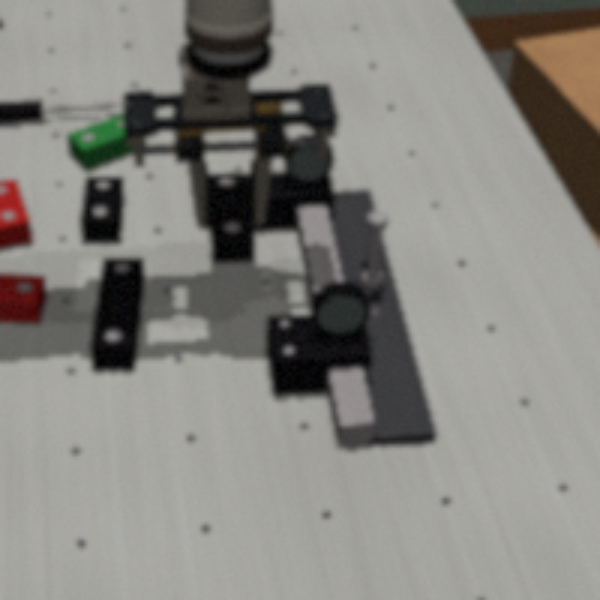

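The side crop shows the bar held flat at (232,215), lined up between the blocks with all clear around it. I'll set it down, then line up for the push.

```bash
python3 - <<'E'
from h import *
ctrl.servo_line(bay(-.075,-.0745,.011),feed=.12); st('low')
ctrl.servo_line(bay(-.075,-.0745,.0085),feed=.05); st('set')
ctrl.gripper_open(); st('open')
ctrl.servo_line(bay(-.075,-.0745,.08),feed=.2)
ctrl.reach(bay(-.16,-.0745,.09),q(86.15)); st('back')
for n in ('top','side'):
    p,d=ctrl.camera(n); np.savez(f'pics/{n}2.npz',p=p,d=d); C=cloud(n,d)
    cx,cy=CORNER+NX*-.075+NY*-.0745
    k=(p.max(2)<75)&(abs(C[...,0]-cx)<.05)&(abs(C[...,1]-cy)<.085)&(abs(C[...,2]-.03)<.008)
    W=C[k][:,:2]-CORNER; W=np.c_[W@NX,W@NY]
    print(n,k.sum(),cv2.minAreaRect((W*1000).astype(np.float32)),np.median(C[k][:,2]))
p=np.load('pics/top2.npz')['p'];cv2.imwrite('pics/t2.png',cv2.convertScaleAbs(cv2.resize(p[90:240,130:340,::-1],(798,570)),alpha=1.6))
E
```

```text
low t 7.03 bay -0.0746 -0.0748 0.0112 F [ 0.4  0.2 -3.8] gap 0.432 g 25.0
set t 7.28 bay -0.0746 -0.0746 0.0089 F [ 0.6 -1.  -2.7] gap 0.431 g 25.0
open t 8.17 bay -0.075 -0.0745 0.0085 F [ 0.2 -0.4  0.2] gap 0.998 g 0.0
back t 10.08 bay -0.1603 -0.0745 0.0894 F [-0.1  0.2  0.7] gap 1.001 g 0.0
top 171 ((-59.1076545715332, -61.29479217529297), (143.1597442626953, 34.087913513183594), 75.36589050292969) 0.028723886210804794
side 284 ((-71.55757904052734, -59.793304443359375), (145.5189971923828, 51.1638069152832), 78.29841613769531) 0.028738017002137295
```

View pics/t2.png

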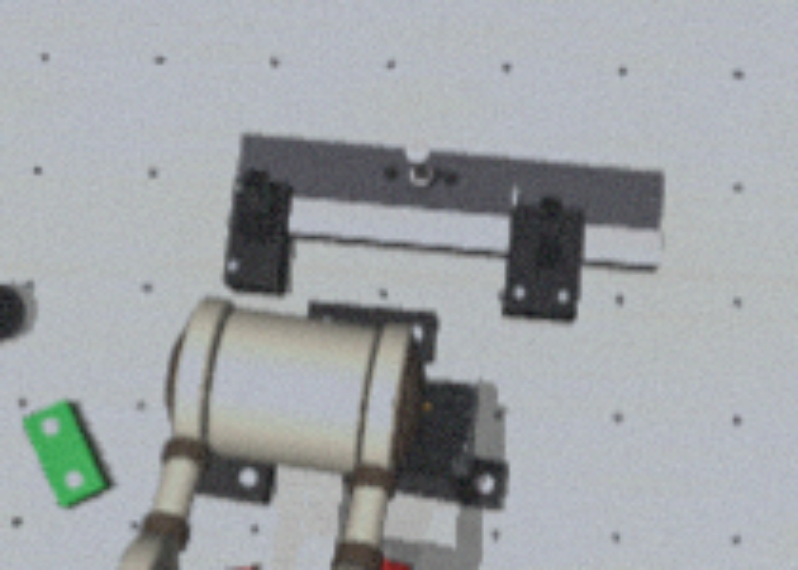

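The bar lies parallel to the rail at (308–437, 303–335), about 14 mm short of the fixed block, so its centre is at about y = -67 mm. Next I'll push it flush with shut fingers, watching the force.

```bash
cat >> h.py <<'E'
def push(a,z,dirn,start,stop,fth,step=.0025,feed=.03):
    """step along bay axis dirn (0=x,1=y) with the other coordinate a until the reaction exceeds fth"""
    N=(NX,NY)[dirn]; v=start
    while v<stop:
        v+=step
        ctrl.servo_line(bay(v,a,z) if dirn==0 else bay(a,v,z),feed=feed)
        f=-ctrl.sense()['contact_force'][:2]@N
        if f>fth: break
    ctrl.sleep(.2); f=-ctrl.sense()['contact_force'][:2]@N
    print('push end',round(v,4),'F',f.round(1)); return v
E
python3 - <<'E'
from h import *
Y=-.067
ctrl.close(30)
ctrl.reach(bay(-.13,Y,.07),q(86.15)); ctrl.servo_line(bay(-.13,Y,.020),feed=.15); st('low')
ctrl.servo_line(bay(-.065,Y,.020),feed=.06); st('near')
v=push(Y,.020,0,-.065,-.035,9); st('flush')
ctrl.servo_line(bay(v-.03,Y,.020),feed=.15)
ctrl.servo_line(bay(v-.03,Y,.14),feed=.25); st('up')
E
```

```text
low t 12.29 bay -0.1301 -0.0671 0.0206 F [0.8 0.3 0.2] gap 0.006 g 0.0
near t 13.53 bay -0.0649 -0.067 0.02 F [1.1 0.8 0.4] gap 0.005 g 0.0
push end -0.045 F 15.7
flush t 15.72 bay -0.0492 -0.0672 0.0196 F [-15.9  -2.   10.6] gap 0.004 g 8.0
up t 16.71 bay -0.0751 -0.067 0.139 F [-0.6  0.8  0.3] gap 0.005 g 0.0
```

Flush contact came at x = -49 mm, as expected. Now I'll push the sliding block.

```bash
python3 - <<'E'
from h import *
X=-.029
ctrl.reach(bay(X,-.285,.14),q(YAW)); st('above')
ctrl.servo_line(bay(X,-.285,.020),feed=.2); st('low')
ctrl.servo_line(bay(X,-.200,.020),feed=.05); st('mid')
v=push(X,.020,1,-.200,-.155,12); st('snug')
ctrl.servo_line(bay(X,v-.04,.020),feed=.1)
ctrl.servo_line(bay(X-.03,v-.04,.14),feed=.25)
ctrl.reach(bay(-.3,-.25,.2),q(YAW)); st('away')
for n in ('top','side'):
    p,d=ctrl.camera(n); np.savez(f'pics/{n}3.npz',p=p,d=d)
p=np.load('pics/top3.npz')['p'];cv2.imwrite('pics/t3.png',cv2.convertScaleAbs(cv2.resize(p[105:190,170:310,::-1],(798,484),interpolation=2),alpha=1.9))
p=np.load('pics/side3.npz')['p'];cv2.imwrite('pics/s3.png',cv2.convertScaleAbs(cv2.resize(p[120:250,240:350,::-1],(500,590),interpolation=2),alpha=2.2))
E
```

```text
above t 17.82 bay -0.0298 -0.2842 0.1385 F [-1.2  0.3  0.1] gap 0.005 g 0.0
low t 18.57 bay -0.028 -0.285 0.0213 F [ 0.7 -0.1  0.6] gap 0.006 g 0.0
mid t 20.43 bay -0.029 -0.1999 0.02 F [ 0.6 -0.5  0.1] gap 0.004 g 0.4
push end -0.1675 F 20.3
snug t 23.88 bay -0.0289 -0.1723 0.0201 F [ -3.4 -20.1  -1.7] gap 0.002 g 9.7
away t 26.06 bay -0.2997 -0.25 0.1995 F [ 0.7 -0.3  0.2] gap 0.004 g 0.0
```

View pics/t3.png

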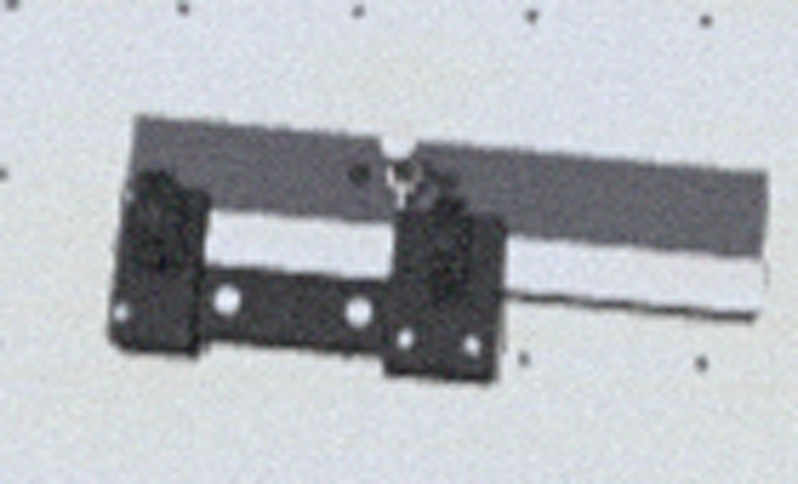

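View pics/s3.png

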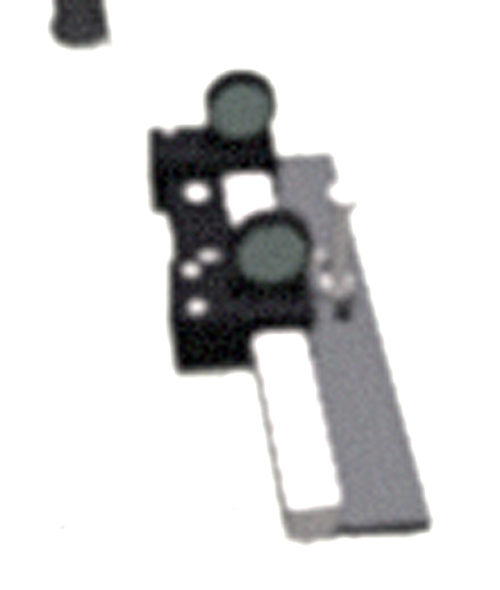

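The top crop shows the bar filling the space between the blocks at (205–390, 270–350), with the pointer at (402,205) level with the post at (400,180). I have time to spare, so I'll press the bar and then the block once more, to check that neither end moved and both are seated.

```bash
python3 - <<'E'
from h import *
Y=-.053
ctrl.reach(bay(-.10,Y,.12),q(86.15)); ctrl.servo_line(bay(-.075,Y,.020),feed=.2)
ctrl.servo_line(bay(-.058,Y,.020),feed=.06)
v=push(Y,.020,0,-.058,-.04,9,.002); st('bar')
ctrl.servo_line(bay(v-.035,Y,.020),feed=.15); ctrl.servo_line(bay(v-.035,Y,.14),feed=.25)
X=-.029
ctrl.reach(bay(X,-.22,.14),q(YAW)); ctrl.servo_line(bay(X,-.22,.020),feed=.2)
ctrl.servo_line(bay(X,-.182,.020),feed=.06)
v=push(X,.020,1,-.182,-.155,12,.002); st('block')
ctrl.servo_line(bay(X,v-.04,.020),feed=.1)
ctrl.servo_line(bay(X-.03,v-.04,.14),feed=.25)
ctrl.reach(bay(-.3,-.25,.2),q(YAW)); st('away')
for n in ('top','side'):
    p,d=ctrl.camera(n); np.savez(f'pics/{n}4.npz',p=p,d=d)
p=np.load('pics/top4.npz')['p'];cv2.imwrite('pics/t4.png',cv2.convertScaleAbs(cv2.resize(p[105:190,170:310,::-1],(798,484),interpolation=2),alpha=2.6))
E
```

```text
push end -0.046 F 10.9
bar t 30.08 bay -0.0493 -0.0529 0.0195 F [-10.9  -0.    8. ] gap 0.002 g 5.5
push end -0.168 F 15.9
block t 35.77 bay -0.0289 -0.1723 0.0201 F [ -2.2 -15.8  -1.2] gap 0.004 g 8.0
away t 37.95 bay -0.2997 -0.25 0.1994 F [-0.3  0.2  0.5] gap 0.004 g 0.0
```

View pics/t4.png

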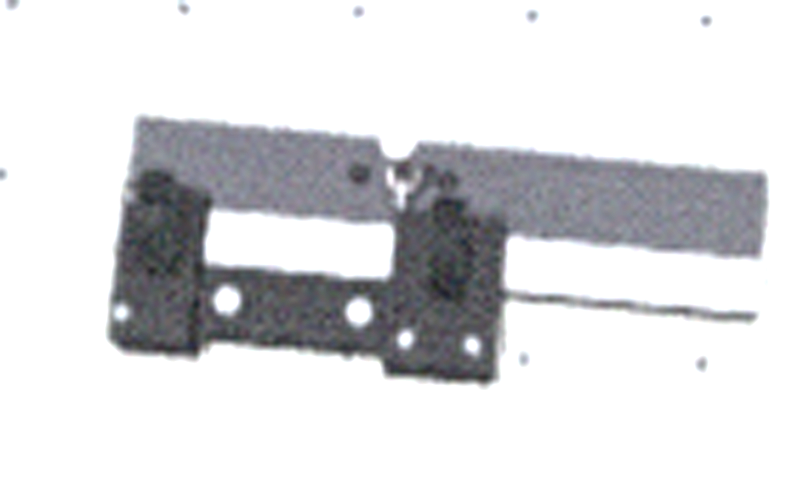

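The bar sits flush at (205–390, 270–350) with no light gap at either end, and the pointer at (402,205) is level with the post. Both contact positions repeated to within 0.1 mm, so I'm handing in.

```bash
python3 -c "
from cell import ctrl
print(ctrl.job_done())"
```

```text
the job is handed in; nothing more can be done
None
```

The job is handed in: the 105 mm bar is flush against the rail and snug between both blocks, the pointer is level with the index post, and the arm finished clear at about 38 s.

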